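# Stand the tipped oil tins up in the finishing tray

## Task

Two square oil tins, one blue and one red, have tipped over in the finishing tray. Stand each one upright on its base, cap up, on one of the two yellow square marks, one tin to a mark, wholly on the mark and square to the tray's edges, and let go. Leave the other things in the tray and on the bench where they are.

Things in the scene. Friction and masses are not known exactly. Their poses are not given: they have to be found in the camera images.
- tray: fixed plywood tray on the bench: a long lane 244 mm (own x) by 800 mm (own y), its long side roughly across in front of the robot. Origin: centre of its underside on the bench top, z up. Floor 12 mm above the bench; dark wooden rails 12 mm wide all round, standing 10 mm above the floor
- mark_left (a point): centre of the flat yellow square mark with a black border (84 x 84 mm, square to the tray, no height) on the tray floor at the tray's +y end, 235 mm from the middle; the point is on the floor surface; axes as the tray
- mark_right (a point): the same mark at the tray's -y end
- blue_tin: blue oil tin, square body 58 x 58 x 130 mm long, black screw cap on one end, 30 diameter x 20 long (150 overall); 0.2 to 0.4 kg. Starts lying on a flat side on the tray floor, roughly along the tray, cap towards the tray's middle. Origin: centre of the base end; own x runs from base to cap along the tin's axis (up when it stands); y, z square to its sides; lies in the +y half
- red_tin: red oil tin, square body 52 x 52 x 115 mm long, white screw cap on one end, 28 diameter x 18 long (133 overall); 0.2 to 0.4 kg. Starts lying on a flat side on the tray floor, roughly along the tray, cap towards the tray's middle. Origin: centre of the base end; own x runs from base to cap along the tin's axis (up when it stands); y, z square to its sides; lies in the -y half
- wax_tin: flat round green tin with a metal lid, 72 diameter x 48 high mm, standing in the tray: one at each end beyond the marks and one in the middle, in any order. Origin: centre of its underside, z up. Leave it alone
- stain_jar: round brown jar with a black lid, 68 diameter x 60 high mm, standing in the tray: one at each end beyond the marks and one in the middle, in any order. Origin: centre of its underside, z up. Leave it alone
- filler_pot: round white pot with a grey lid, 70 diameter x 56 high mm, standing in the tray: one at each end beyond the marks and one in the middle, in any order. Origin: centre of its underside, z up. Leave it alone
- sanding_block: cork block 70 x 120 x 30 high mm, on the bench beside the tray. Origin: underside, z up, at its centre. Leave it alone
- tape_roll: yellow roll of tape lying flat, 100 diameter x 25 high mm, on the bench beside the tray. Origin: underside, z up, at its centre. Leave it alone
- mallet: wooden mallet lying on the bench, head 60 x 110 x 60 high, handle towards its own -x, 190 mm, on the bench beside the tray. Origin: underside, z up, below the head's centre. Leave it alone

How it is judged:
At the end, for the whole second after the job is handed in: Both tins rest upright on the tray floor (base within 4 mm of it, within 0.06 rad of vertical), cap up, one on each yellow mark (base centre within 18 mm of the mark's centre), sides square to the tray within 0.21 rad; nothing else disturbed (angle between each of blue_tin, red_tin's own x axis and vertical below 0.06 rad and z of each of blue_tin, red_tin in the frame of tray below 0.016 m and (angle between the y axis of blue_tin and the x axis of tray, either way round below 0.21 rad or angle between the y axis of blue_tin and the y axis of tray, either way round below 0.21 rad) and linear speed of each of blue_tin, red_tin below 0.02 m/s and angular speed of each of blue_tin, red_tin below 0.1 rad/s and (angle between the y axis of red_tin and the x axis of tray, either way round below 0.21 rad or angle between the y axis of red_tin and the y axis of tray, either way round below 0.21 rad) and ((horizontal distance between blue_tin and mark_left below 0.018 m and horizontal distance between red_tin and mark_right below 0.018 m) or (horizontal distance between blue_tin and mark_right below 0.018 m and horizontal distance between red_tin and mark_left below 0.018 m))); the robot touches nothing.
It fails at once if the wax tin, stain jar or filler pot in the tray is moved more than 25 mm or tipped more than 0.3 rad (distance of any of wax_tin, stain_jar, filler_pot from where it was at the start of the episode above 0.025 m or angle between any of wax_tin, stain_jar, filler_pot's own z axis and vertical above 0.3 rad).
It fails at once if the sanding block, tape roll or mallet on the bench is moved more than 25 mm or tipped more than 0.3 rad (distance of any of sanding_block, tape_roll, mallet from where it was at the start of the episode above 0.025 m or angle between any of sanding_block, tape_roll, mallet's own z axis and vertical above 0.3 rad).
It also fails if it takes over 58 s, if anything falls off the work surface, if the arm or the gripper's body presses on something with over 40 N, if the wrist force passes 120 N, or if a joint passes its speed limit or range.

## Robot

A 6-joint arm with a two-finger parallel gripper is mounted at the origin on the work surface. World frame = base frame: x ahead of the robot, y to its left, z up, the work surface at z = 0. Lengths are in m, angles in rad, forces in N, time in s.
With the tool pointing down it reaches from about 0.275 to 0.825 m from the base axis. Payload 4.9 kg.
Tool frame: the origin (TCP) lies midway between the tips of the shut fingers; the grasp point (between the pads) lies 19 mm behind it; z points along the fingers, x is the direction in which the jaws open and shut, and the axes are right-handed (so a half turn about z gives the same grasp; the last joint's range is limited). The gripper opens to 85 mm and grips with 20 to 120 N. Pads are 22 mm wide; open, the fingers measure 114 mm over their backs; the gripper's body (76 mm by 85 mm) begins 54 mm behind the grasp point. The pads swing forward as they close: fully open they stand 13 mm farther back than shut.
Start: joints at [0.981, 0.326, -0.193, 1.052, 0, 1.437], TCP at [0.242, 0.494, 0.231] pointing down, gripper open.
Joint ranges: [-2.65, 2.65], [-0.97, 1.79], [-1.3, 1.35], [-1.93, 2.1], [-1.47, 1.37], [-3.14, 3.14]. Speed limits (rad/s): [2.57, 2.57, 3.14, 3.14, 3.14, 3.14].

## Interface

Orientations are given as a unit quaternion [x, y, z, w].
In Python, from rig import arm gives the robot as it stands.
- The arm moves only by the tool send_rows, never from a script. Its argument "motion" is text: rows parted by semicolons, each of 5 numbers parted by spaces: the shift along the tool's x, y, z in mm, then the turn about the tool's z in rad, then the finger opening in mm, from 0 to 85.4. In form: tx ty tz twist jaw; .... A call has 1 to 20 rows; each row is the pose to reach, as a shift and turn from the pose commanded when the call began, along the tool's axes at that moment; what a row does not reach only later rows make up. A row lasts 1/8 s, in which the tool goes at most 62.5 mm and 10.7 degrees, less where a joint would pass 70% of its speed; a pose out of reach is approached as far as the arm can. A call with a gripper value outside its range is refused whole. The fingers move at their own pace and stop on an object; "newtons" is the grip in N (left out, the last holds). Time passes only in rows, so rows that repeat a pose let the fingers close. It gives the time, the measured TCP pose, the force and the opening at its end, in the units of the state.
- arm.sense(): the state, without advancing time (a new reading comes with each control period).
- arm.capture(name): name is "side" or "top" or "wrist"; returns a dict with "frame" (384x512x3 uint8, red, green, blue), "mtx" (3x3 intrinsics, pixels), "distortion" ([k1, k2, p1, p2, k3] as OpenCV has them; the pictures are not rectified), "rvec" (rotation vector, rad) and "tvec" (3), from world to camera coordinates, as OpenCV has them. Camera axes: x right, y down, z forward; pixel columns grow to the right and rows downward; lengths in m; the calibration is good to about 2 mm. A picture is of the moment at which its call begins. There is no depth.
- arm.close_job(): hands the job in, once; it reports no verdict.
Trained networks look in a picture, given as the dict that the camera call returned (one of the last four; its "shot" number tells which), for a name from the list of things; names that differ only in an ending like _2 or _b are one class to them, and where a whole thing is asked for, a point or a joint stands for the part that bears it (a point fixed in the world has none). Each returns a list of dicts, best first, with "confidence" (0 to 1); they miss things now and then, are a little off and sometimes report something else, mostly with a low value. They report only what shows in the picture. A call takes as long as a camera call.
- arm.look_for(picture, thing): "location" ([row, column] as shares, 0 to 1, of the picture: columns of its width, rows of its height, amid what is visible of it).
The state is a dict: "clock": time; "qpos": joint angles; "joint_velocities": joint speeds; "tau": joint torques, N m; "ee_pos": TCP position; "tool_rot": TCP orientation; "force": force on the tool from outside, world axes, zero at the start; "wrist_torque": the same for the moment, N m; "opening": finger opening in m.
Only numpy, scipy, OpenCV 4.12 (cv2) and the standard library are available. Lean on these libraries where they do the work, as an engineer would, in place of code of your own. Each camera call takes 0.05 s, during which the arm holds its last target.

## Working session

There is one attempt and no reset: what is moved stays moved. The work goes in short steps, Python scripts to look and compute and a tool call to move; the robot and the scene stay as the last step left them, time stands still between calls to the robot, and variables do not carry over. Pictures are saved under pics/ and viewed, and the job is handed in when it is done.

Besides the shell and the picture viewer there is one more tool, called after "Request:" as name(argument=value, ...) on one line, values as JSON. send_rows: Moves the arm, as the interface text tells. Its arguments: {"type":"object","properties":{"motion":{"type":"string"},"newtons":{"type":"number"}},"required":["motion"]}

```bash
mkdir -p pics; ls; python3 - <<'E'
from rig import arm
import cv2
print(arm.sense())
for n in("top","side"):
    p=arm.capture(n); cv2.imwrite(f"pics/{n}0.png",cv2.cvtColor(p["frame"],cv2.COLOR_RGB2BGR)); print(n,{k:v for k,v in p.items() if k!="frame"})
E
```

```text
pics
{'clock': 0.0, 'qpos': array([ 9.80782758e-01,  3.26943954e-01, -1.93580377e-01,  1.05199774e+00,
       -2.69395256e-05,  1.43658670e+00]), 'joint_velocities': array([ 0.00151245, -0.00034185, -0.00082985,  0.0005821 ,  0.00179274,
       -0.00028539]), 'tau': array([-1.14819490e-03, -4.43403161e+01,  2.62438542e+01,  1.55880419e-02,
       -2.03302038e-04, -3.98797198e-06]), 'ee_pos': array([0.24177773, 0.493362  , 0.23050313]), 'tool_rot': array([ 8.48582120e-01,  5.29062984e-01, -7.81183612e-04,  3.66712734e-04]), 'force': array([ 0.5494928 ,  0.89954652, -1.19752969]), 'wrist_torque': array([0.02834792, 0.0100086 , 0.00456485]), 'opening': 0.08528621292796719}
top {'mtx': array([[494.82842971,   0.        , 257.36523522],
       [  0.        , 494.82842971, 187.47594321],
       [  0.        ,   0.        ,   1.        ]]), 'distortion': array([-0.02692586,  0.        ,  0.        ,  0.        ,  0.        ]), 'rvec': array([ 2.14170793, -2.18799951,  0.11674592]), 'tvec': array([0.1313488 , 0.60627839, 1.64470105]), 'shot': 1}
side {'mtx': array([[385.31339818,   0.        , 247.50555078],
       [  0.        , 385.31339818, 193.5075129 ],
       [  0.        ,   0.        ,   1.        ]]), 'distortion': array([-0.12407509,  0.        ,  0.        ,  0.        ,  0.        ]), 'rvec': array([ 2.08801955, -0.50923484,  0.26769253]), 'tvec': array([-0.49305816,  0.24668114,  0.91449693]), 'shot': 2}
```

View pics/top0.png

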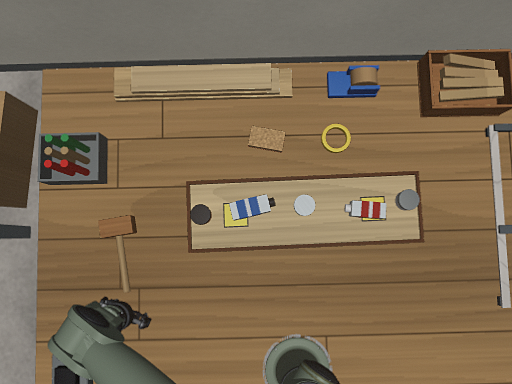

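View pics/side0.png

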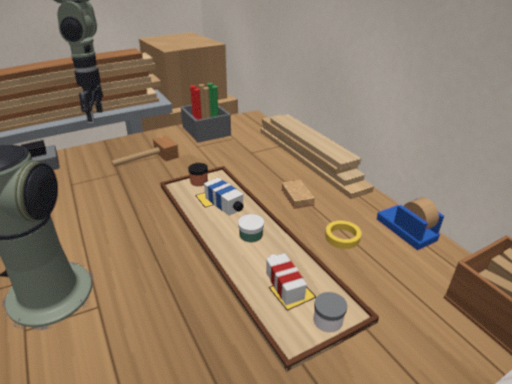

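The top view shows the tray upright across the bench. The blue tin is at (250,207) beside its mark at (235,215), and the red tin at (368,209) lies over the right mark. I'll rectify the picture to metric planes.

```bash
cat > h.py <<'E'
import numpy as np, cv2
from rig import arm
def proj(p,P):
    return cv2.projectPoints(np.float64(P).reshape(-1,1,3),p["rvec"],p["tvec"],p["mtx"],p["distortion"])[0].reshape(-1,2)
def ray(p,uv,z):
    n=cv2.undistortPoints(np.float64(uv).reshape(-1,1,2),p["mtx"],p["distortion"]).reshape(-1,2)
    R=cv2.Rodrigues(p["rvec"])[0]; C=-R.T@p["tvec"]
    d=np.c_[n,np.ones(len(n))]@R
    return C+d*((z-C[2])/d[:,2])[:,None]
def rect(p,z,x0,x1,y0,y1,s):  # image: up=+x, left=+y ; s px per m
    W=int((y1-y0)*s);H=int((x1-x0)*s)
    c,r=np.meshgrid(np.arange(W),np.arange(H))
    P=np.stack([x1-r/s,y1-c/s,np.full(c.shape,z)],-1)
    uv=proj(p,P).reshape(H,W,2).astype(np.float32)
    return cv2.remap(p["frame"],uv[...,0],uv[...,1],cv2.INTER_CUBIC)
def save(n,f): cv2.imwrite("pics/"+n,cv2.cvtColor(f,cv2.COLOR_RGB2BGR))
E
python3 - <<'E'
from h import *
p=arm.capture("top")
for t in "blue_tin red_tin wax_tin stain_jar filler_pot mark_left mark_right sanding_block tape_roll mallet tray".split():
    for d in arm.look_for(p,t)[:2]:
        r,c=d["location"]; print(t,d["confidence"],c*512,r*384,ray(p,[c*512,r*384],.03).round(3))
pts=np.array([[188,182],[418,172],[422,240],[189,250]],float)
W=ray(p,pts,.022);print(W.round(3))
m=W.mean(0); 
save("r0.png",rect(p,.022,.32,.67,-.44,.44,900))
E
```

```text
blue_tin 0.65 250.3168 208.01279999999997 [[0.54  0.144 0.03 ]]
red_tin 0.87 366.08 208.2816 [[ 0.531 -0.248  0.03 ]]
wax_tin 0.88 305.3056 206.016 [[ 0.543 -0.042  0.03 ]]
wax_tin 0.23 407.5008 197.99039999999997 [[ 0.562 -0.391  0.03 ]]
stain_jar 0.59 200.2944 213.0048 [[0.527 0.313 0.03 ]]
filler_pot 0.77 406.2208 197.6832 [[ 0.564 -0.386  0.03 ]]
mark_left 0.66 307.5072 215.0016 [[ 0.512 -0.049  0.03 ]]
mark_right 0.9 306.0224 217.38240000000002 [[ 0.504 -0.044  0.03 ]]
sanding_block 0.81 266.5984 141.00480000000002 [[0.769 0.083 0.03 ]]
tape_roll 0.76 326.7072 139.584 [[ 0.77  -0.123  0.03 ]]
mallet 0.8 119.5008 229.01760000000002 [[0.478 0.587 0.03 ]]
tray 0.62 306.176 216.19199999999998 [[ 0.508 -0.044  0.03 ]]
[[ 0.634  0.355  0.022]
 [ 0.652 -0.434  0.022]
 [ 0.419 -0.435  0.022]
 [ 0.403  0.353  0.022]]
```

View pics/r0.png

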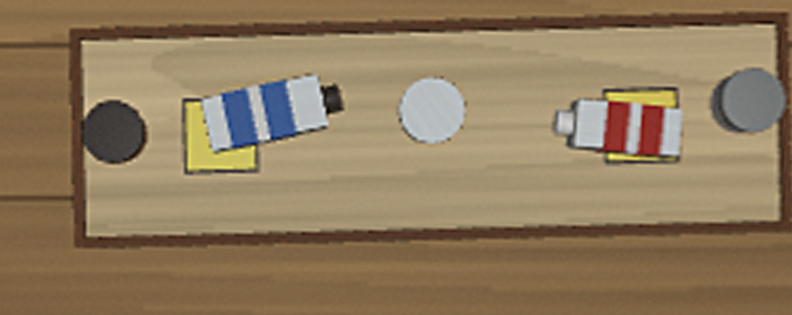

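```bash
python3 - <<'E'
from h import *
p=arm.capture("top")
s=2000;x0,x1,y0,y1=.32,.70,-.50,.42
def w(q): q=np.asarray(q,float).reshape(-1,2); return np.c_[x1-q[:,1]/s,y1-q[:,0]/s]
def biggest(m):
    cs=cv2.findContours(m.astype(np.uint8),0,2)[0]; return max(cs,key=cv2.contourArea)
I=rect(p,.022,x0,x1,y0,y1,s); f=I.astype(int)
rail=(f.sum(2)<200)&(f[...,0]>f[...,2]+15)
save("m0.png",cv2.resize((rail*255).astype(np.uint8)[...,None].repeat(3,2),None,fx=.43,fy=.43))
r=cv2.minAreaRect(biggest(rail)); print("tray",w(r[0]),np.array(r[1])/s,r[2])
I=rect(p,.012,x0,x1,y0,y1,s); h=cv2.cvtColor(I,cv2.COLOR_RGB2HSV)
save("mk.png",cv2.resize(I[300:560,150:650],None,fx=1.5,fy=1.5)); save("mk2.png",cv2.resize(I[200:560,1300:1800],None,fx=1.5,fy=1.5))
for z,n in((.07,"blue"),(.064,"red")):
    I=rect(p,z,x0,x1,y0,y1,s); h=cv2.cvtColor(I,cv2.COLOR_RGB2HSV); H,S,V=cv2.split(h)
    m=((S>110)&(H>100)&(H<130)) if n=="blue" else ((S>150)&((H<6)|(H>172))&(V>90))
    if n=="blue": c0=(.54,.144)
    m2=m|((S<50)&(V>120))
    m2=cv2.morphologyEx(m2.astype(np.uint8),cv2.MORPH_CLOSE,np.ones((15,15)))
    # keep component containing the tin
    k,l=cv2.connectedComponents(m2); c0=(.54,.144) if n=="blue" else (.531,-.248)
    b=l==l[int((x1-c0[0])*s),int((y1-c0[1])*s)]
    b=cv2.morphologyEx(b.astype(np.uint8),cv2.MORPH_OPEN,np.ones((71,71)))
    r=cv2.minAreaRect(biggest(b)); print(n,w(r[0]),np.array(r[1])/s,r[2])
    cv2.drawContours(I,[np.int32(cv2.boxPoints(r))],-1,(0,255,0),1)
    u,v=int((y1-c0[1])*s),int((x1-c0[0])*s); save("t_"+n+".png",cv2.resize(I[v-110:v+110,u-180:u+180],None,fx=2,fy=2))
E
```

```text
tray [[ 0.52593134 -0.03972891]] [0.2455616  0.92269354] 88.69805145263672
blue [[0.54203613 0.14533936]] [0.0635122  0.13035365] 77.31961059570312
red [[ 0.52563857 -0.2472608 ]] [0.11544158 0.05524258] 1.5911402702331543
```

View pics/t_blue.png

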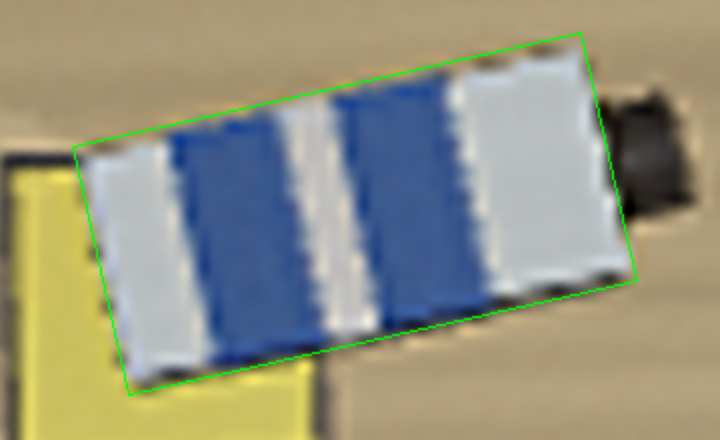

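View pics/t_red.png

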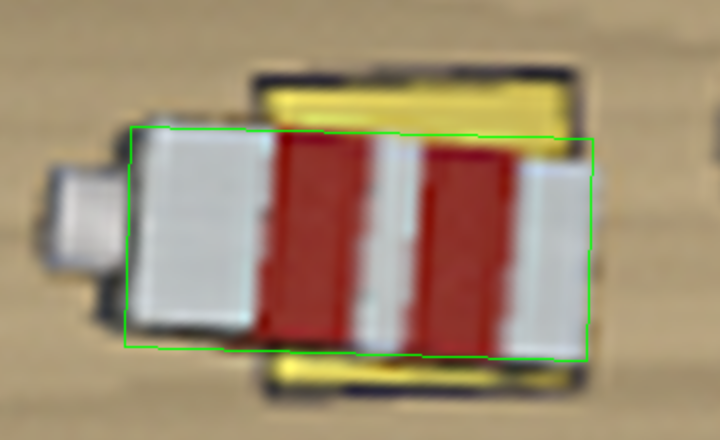

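View pics/mk.png

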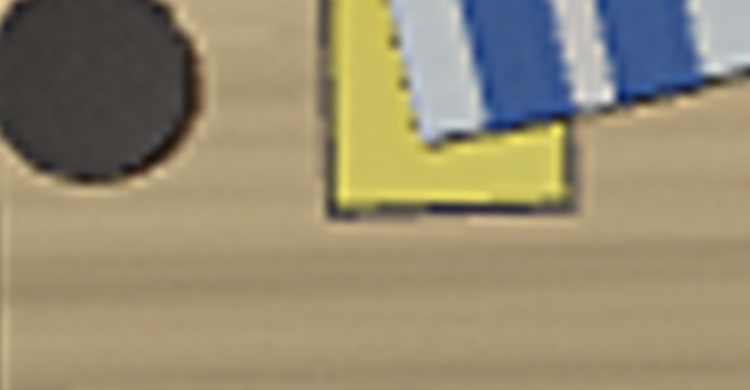

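View pics/mk2.png

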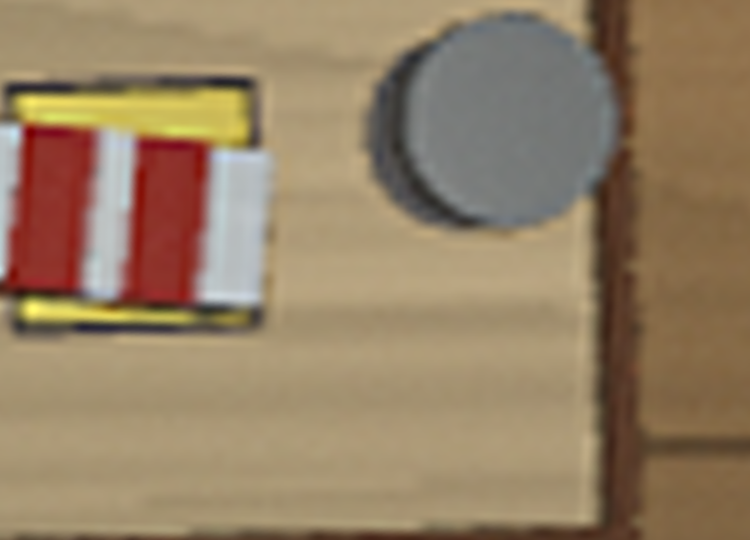

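View pics/m0.png

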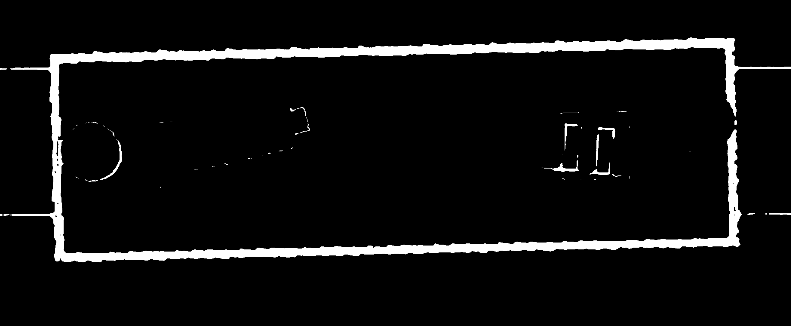

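Cross-checks agree:

| Item | Position (x, y) | Angle |
|---|---|---|
| Tray | (0.526, -0.039) | yaw 0.023 |
| Left mark | (0.521, 0.196), same from its visible border | |
| Right mark | (0.531, -0.275), same from its visible border | |
| Blue tin body | (0.5415, 0.145) | about 12.7° |
| Red tin body | (0.526, -0.249) | about 4° |

First I'll move above the blue tin's cap end.

```bash
cat >> h.py <<'E'
def to(x,y,z,yaw,cur=None):
    s=arm.sense(); from scipy.spatial.transform import Rotation as Ro
    R=Ro.from_quat(s["tool_rot"]).as_matrix(); e=s["ee_pos"]
    y0=np.arctan2(R[1,0],R[0,0]); tw=(y0-yaw+np.pi/2)%np.pi-np.pi/2
    print("clock %.2f pos %s yaw %.3f open %.4f F %s"%(s["clock"],e.round(4),y0,s["opening"],s["force"].round(1)),"tilt",np.round(R[:2,2],3))
    print("-> shift mm",(R.T@(np.array([x,y,z])-e)*1000).round(1),"twist",round(tw,3),"q",s["qpos"].round(2))
E
python3 - <<'E'
from h import *
to(.5515,.101,.13,.222)
E
```

```text
clock 0.75 pos [0.2421 0.4939 0.2313] yaw 1.115 open 0.0852 F [ 0.4 -0.3  0.2] tilt [0. 0.]
-> shift mm [-216.6  450.7  101.3] twist 0.893 q [ 0.98  0.33 -0.19  1.05 -0.    1.44]
```

Request:
send_rows(motion="-108 225 0 0.45 85; -217 451 50 0.893 85; -217 451 101 0.893 85; -217 451 101 0.893 85; -217 451 101 0.893 85; -217 451 101 0.893 85; -217 451 101 0.893 85; -217 451 101 0.893 85; -217 451 101 0.893 85; -217 451 101 0.893 85; -217 451 101 0.893 85; -217 451 101 0.893 85", newtons=20)

```text
clock: 2.25
ee_pos: [0.551, 0.1019, 0.1308]
tool_rot: [0.994, 0.112, 0.0, -0.0]
force: [-0.5, 1.1, -0.6]
opening: 0.0848
```

```bash
python3 - <<'E'
from h import *
to(.5515,.101,.0165,.222)
p=arm.capture("wrist"); save("w1.png",p["frame"])
c=np.array([.5415,.145,.070]);u=np.array([.2198,-.9755,0]);v=np.array([.9755,.2198,0])
q=[c+a*.065*u+b*.029*v for a,b in((1,1),(1,-1),(-1,-1),(-1,1))]
I=p["frame"].copy(); cv2.polylines(I,[np.int32(proj(p,q))],True,(0,255,0),1); save("w1b.png",I)
E
```

```text
clock 2.25 pos [0.551  0.1019 0.1308] yaw 0.224 open 0.0848 F [-0.5  1.1 -0.6] tilt [0. 0.]
-> shift mm [  0.3   1.  114.3] twist 0.002 q [ 0.05  0.43 -0.31  0.83  0.    1.4 ]
```

View pics/w1b.png

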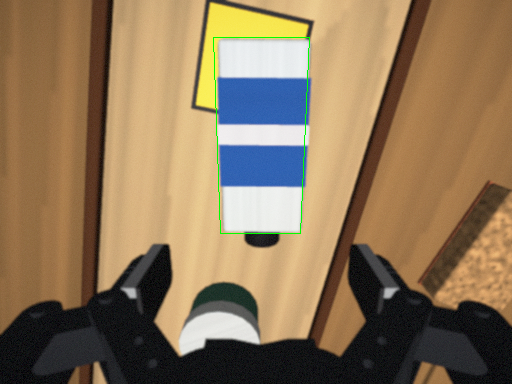

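The overlay matches the blue tin within 1–2 px (body corners 218,40 to 302,233). Next I'll lower and grip lightly.

Request:
send_rows(motion="0 1 60 0 85; 0 1 100 0 85; 0 1 114 0 85; 0 1 114 0 85; 0 1 114 0 50; 0 1 114 0 50; 0 1 114 0 50; 0 1 114 0 50; 0 1 114 0 50; 0 1 114 0 50", newtons=20)

```text
clock: 3.55
ee_pos: [0.5534, 0.0997, 0.0181]
tool_rot: [0.994, 0.111, 0.002, -0.0]
force: [0.3, 1.4, 6.8]
opening: 0.0578
```

Request:
send_rows(motion="0 -4 -15 0 50; 0 -9 -30 0 50; 0 -20 -45 0 50; 0 -30 -60 0 50; 0 -30 -60 0 50")

```text
clock: 4.18
ee_pos: [0.546, 0.1299, 0.0779]
tool_rot: [0.994, 0.112, 0.001, 0.0]
force: [0.1, -0.7, -4.0]
opening: 0.0579
```

```bash
python3 - <<'E'
from h import *
to(.5207,.196,.13,.0227)
for n in("side","wrist"): save(n+"2.png",arm.capture(n)["frame"])
E
```

```text
clock 4.17 pos [0.546  0.1299 0.0779] yaw 0.224 open 0.0579 F [ 0.1 -0.7 -4. ] tilt [0.003 0.   ]
-> shift mm [ -9.9 -70.  -52.1] twist 0.201 q [ 0.1   0.49 -0.37  0.71 -0.    1.45]
```

View pics/side2.png

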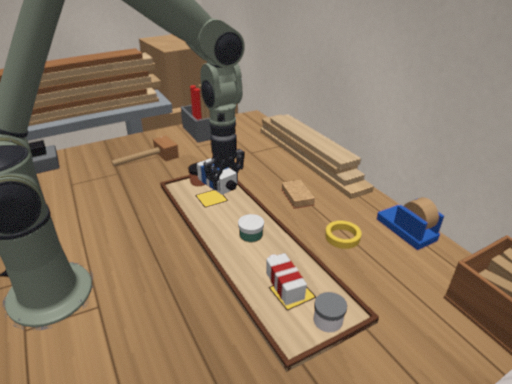

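View pics/wrist2.png

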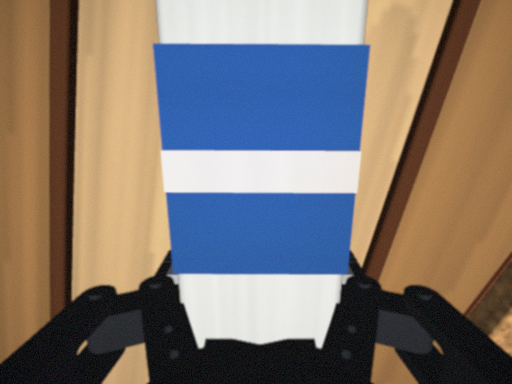

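The blue tin is held level and doesn't swing in the pads, because the friction patch is too large for its weight. I'll set it down, turned square, and re-grip only the end of the cap. That gives a longer lever and a smaller patch, so it should hang down.

Request:
send_rows(motion="-2 10 20 0.1 50; -4 20 40 0.2 50; -4 20 56 0.2 50; -4 20 60 0.2 50; -4 20 60 0.2 50; -4 20 60 0.2 85; -4 20 60 0.2 85; -4 20 60 0.2 85; -4 20 0 0.2 85; -4 20 -30 0.2 85; -4 66 -30 0.2 85; -4 66 -30 0.2 85")

```text
clock: 5.78
ee_pos: [0.557, 0.0616, 0.1068]
tool_rot: [1.0, 0.01, 0.001, 0.0]
force: [0.1, 0.8, -0.2]
opening: 0.0849
```

```bash
python3 - <<'E'
from h import *
to(.5507,.07,.02,.0227)
p=arm.capture("wrist"); save("w3.png",p["frame"])
p=arm.capture("top"); I=rect(p,.07,.42,.63,-.10,.34,1800); save("t3.png",I)
E
```

```text
clock 5.78 pos [0.557  0.0616 0.1068] yaw 0.019 open 0.0849 F [ 0.1  0.8 -0.2] tilt [ 0.002 -0.   ]
-> shift mm [-6.3 -8.6 86.8] twist -0.004 q [-0.02  0.46 -0.34  0.77 -0.    1.53]
```

View pics/w3.png

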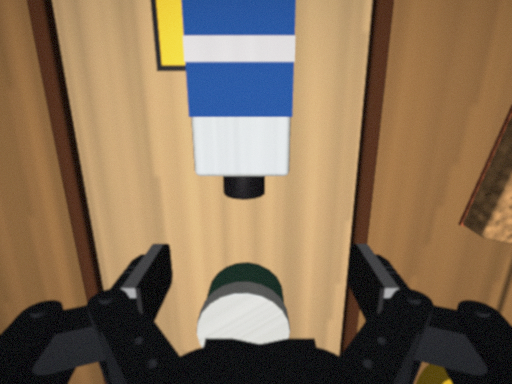

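View pics/t3.png

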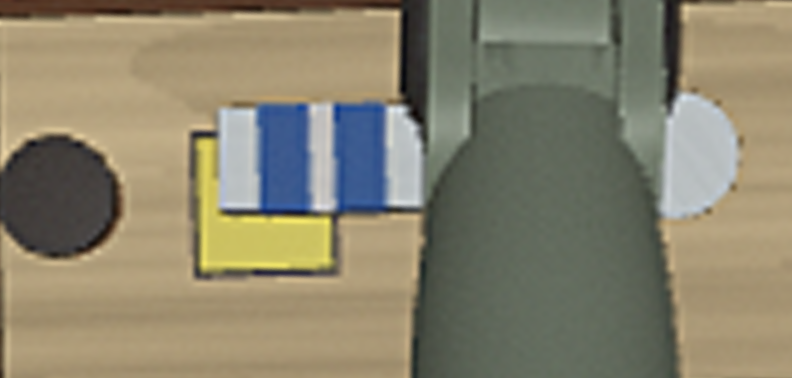

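The tin is down and square. Its cap end edge is at row 175, columns 195–288, and the cap tip at about (244,198). I'll measure those points.

```bash
python3 - <<'E'
from h import *
p=arm.capture("wrist")
print(ray(p,[[195,176],[288,175],[187,118],[293,117]],.07).round(4)); print(ray(p,[[223,198],[265,198],[244,198]],.041).round(4))
to(.5507,.07,.02,.0227)
E
```

```text
[[0.5154 0.0918 0.07  ]
 [0.5715 0.0936 0.07  ]
 [0.5123 0.126  0.07  ]
 [0.5727 0.1278 0.07  ]]
[[0.5286 0.0682 0.041 ]
 [0.5587 0.0688 0.041 ]
 [0.5437 0.0685 0.041 ]]
clock 5.92 pos [0.5552 0.0639 0.1058] yaw 0.022 open 0.0850 F [-0.   0.1  0.1] tilt [-0.001  0.001]
-> shift mm [-4.3 -6.1 85.8] twist -0.001 q [-0.02  0.46 -0.34  0.77  0.    1.53]
```

Request:
send_rows(motion="-11.5 -4 20 0 70; -11.5 -4 60 0 60; -11.5 -4 85 0 60; -11.5 -4 85 0 60; -11.5 -4 85 0 20; -11.5 -4 85 0 20; -11.5 -4 85 0 20; -11.5 -4 85 0 20; -11.5 -4 85 0 20; -11.5 -4 85 0 20; -11.5 -4 85 0 20", newtons=20)

```text
clock: 7.3
ee_pos: [0.5453, 0.0675, 0.0225]
tool_rot: [1.0, 0.011, 0.001, -0.0]
force: [-0.7, 0.9, 6.3]
opening: 0.0288
```

Request:
send_rows(motion="0 -3 -15 0 20; 0 -8 -30 0 20; 0 -15 -45 0 20; 0 -25 -60 0 20; 0 -25 -60 0 20")

```text
clock: 7.92
ee_pos: [0.5446, 0.0931, 0.0829]
tool_rot: [1.0, 0.012, 0.001, 0.0]
force: [0.5, -1.6, -1.4]
opening: 0.029
```

```bash
python3 - <<'E'
from h import *
to(.5437,.068,.02,.0227)
p=arm.capture("wrist"); save("w4.png",p["frame"])
p=arm.capture("side"); save("s4.png",cv2.resize(p["frame"][120:260,150:330],None,fx=4,fy=4))
E
```

```text
clock 7.92 pos [0.5446 0.0931 0.0829] yaw 0.023 open 0.0290 F [ 0.5 -1.6 -1.4] tilt [ 0.003 -0.   ]
-> shift mm [-1.7 25.  62.9] twist 0.001 q [ 0.04  0.47 -0.39  0.71 -0.    1.58]
```

View pics/w4.png

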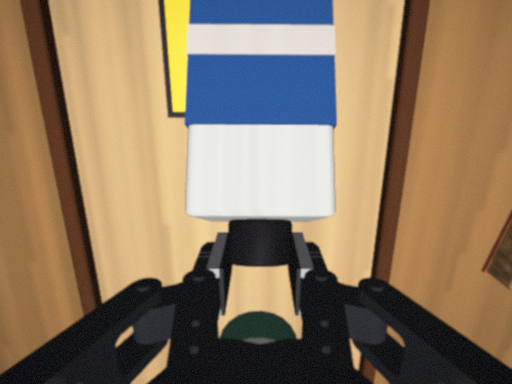

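View pics/s4.png

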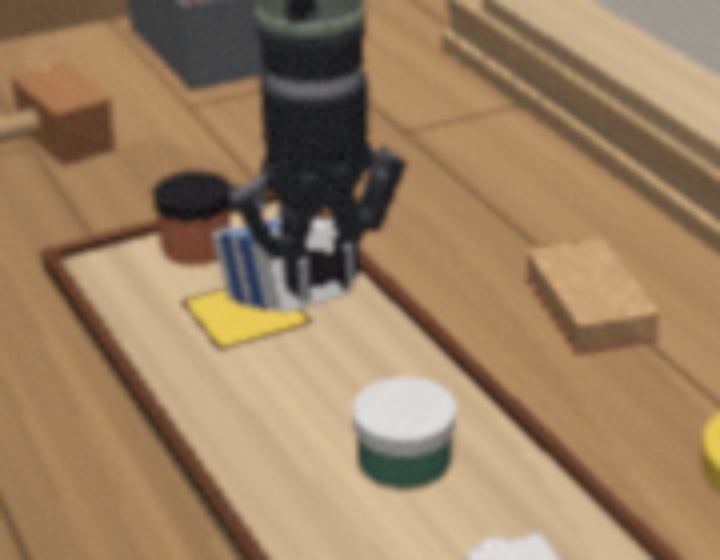

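It now pivots: the force shows only half the weight carried, with the base still on the floor. I'll lift it until it hangs.

Request:
send_rows(motion="0 0 -20 0 20; 0 0 -40 0 20; 0 0 -60 0 20; 0 0 -80 0 20; 0 0 -95 0 20; 0 0 -95 0 20; 0 0 -95 0 20")

```text
clock: 8.9
ee_pos: [0.543, 0.0922, 0.1753]
tool_rot: [1.0, 0.011, -0.001, -0.0]
force: [0.3, 0.3, -4.1]
opening: 0.0288
```

```bash
python3 - <<'E'
from h import *
to(.5207,.196,.15,.0227)
p=arm.capture("wrist"); save("w5.png",p["frame"])
p=arm.capture("side"); save("s5.png",cv2.resize(p["frame"][100:240,150:330],None,fx=4,fy=4))
E
```

```text
clock 8.90 pos [0.543  0.0922 0.1753] yaw 0.022 open 0.0288 F [ 0.3  0.3 -4.1] tilt [-0.002  0.   ]
-> shift mm [ -20.  -104.2   25.3] twist -0.001 q [ 0.03  0.37 -0.28  0.92  0.    1.58]
```

View pics/w5.png

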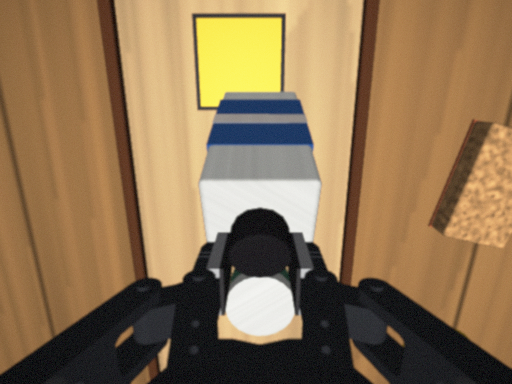

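View pics/s5.png

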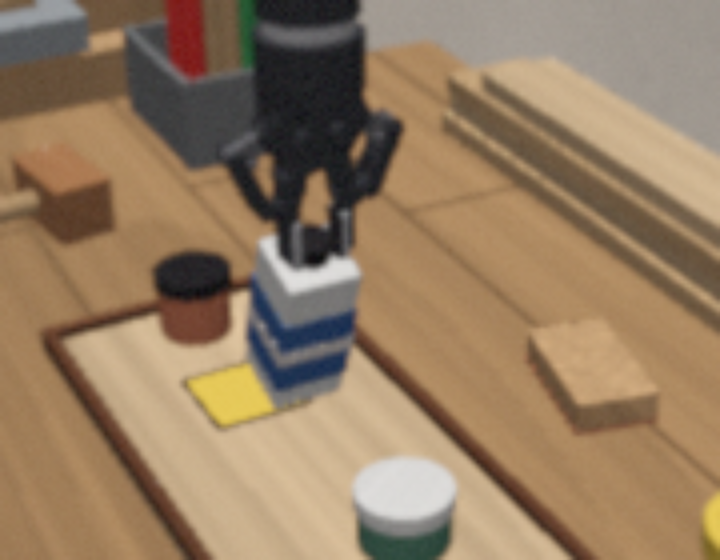

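The tin hangs nearly upright with a slight residual tilt. I'll carry it over the left mark and lower it close to contact.

Request:
send_rows(motion="-7 -35 8 0 20; -14 -65 15 0 20; -20 -90 15 0 20; -20 -97 15 0 20; -20 -97 24 0 20; -20 -97 30 0 20; -20 -97 30 0 20; -20 -97 30 0 20")

```text
clock: 10.0
ee_pos: [0.5219, 0.1881, 0.1462]
tool_rot: [1.0, 0.01, 0.0, 0.0]
force: [0.1, -0.0, -1.9]
opening: 0.0291
```

```bash
python3 - <<'E'
from h import *
to(.5207,.196,.1375,.0227)
p=arm.capture("wrist"); save("w6.png",p["frame"])
p=arm.capture("side"); save("s6.png",cv2.resize(p["frame"][100:240,150:330],None,fx=4,fy=4))
# predicted upright boxes overlay on side
I=cv2.resize(p["frame"][100:240,150:330],None,fx=4,fy=4)
c,s=np.cos(.0227),np.sin(.0227)
for z in(.012,.142):
    q=[[.5207+c*a-s*b,.196+s*a+c*b,z] for a,b in((.029,.029),(.029,-.029),(-.029,-.029),(-.029,.029))]
    cv2.polylines(I,[np.int32((proj(p,q)-[150,100])*4)],True,(0,255,0),1)
save("s6b.png",I)
E
```

```text
clock 10.00 pos [0.5219 0.1881 0.1462] yaw 0.021 open 0.0291 F [ 0.1 -0.  -1.9] tilt [ 0. -0.]
-> shift mm [-1.  -7.9  8.7] twist -0.002 q [ 0.21  0.41 -0.31  0.86 -0.    1.76]
```

View pics/w6.png

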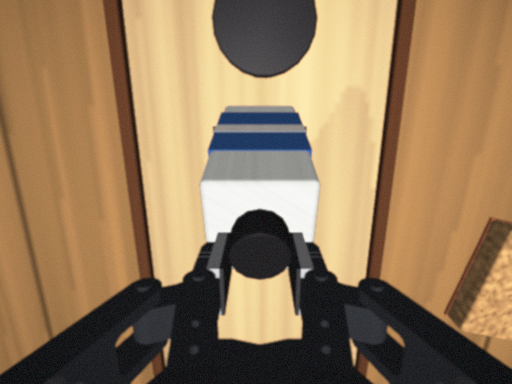

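View pics/s6b.png

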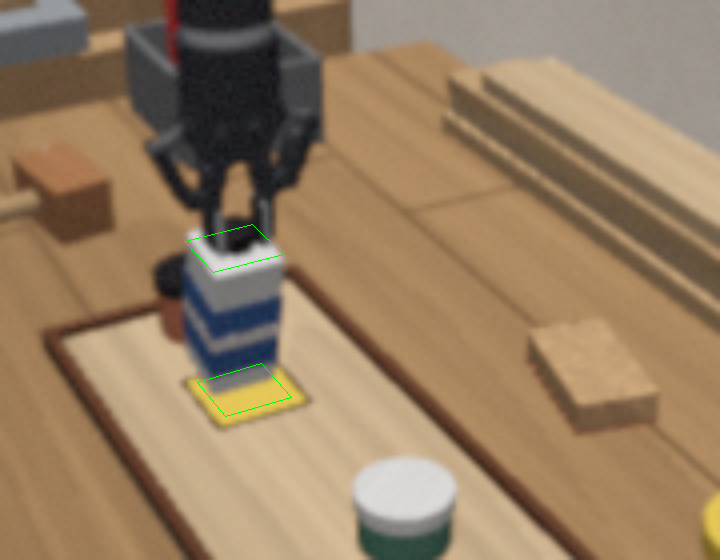

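The tin leans about 11°, with its base towards +y and its lower edge on the −y side. I'll shift 23 mm towards −y, touch the floor, then drive the top over the base so the floor rights it.

Request:
send_rows(motion="0 12 0 0 20; 0 23 0 0 20; 0 23 2 0 20; 0 23 4 0 20; 0 23 6 0 20; 0 23 6 0 20")

```text
clock: 10.85
ee_pos: [0.5251, 0.1658, 0.1454]
tool_rot: [1.0, 0.011, 0.004, -0.001]
force: [-5.8, -1.5, 27.2]
opening: 0.0289
```

```bash
python3 - <<'E'
from h import *
to(.5207,.189,.1375,.0227)
p=arm.capture("side"); 
I=cv2.resize(p["frame"][100:240,150:330],None,fx=4,fy=4)
c,s=np.cos(.0227),np.sin(.0227)
for z in(.012,.142):
    q=[[.5207+c*a-s*b,.196+s*a+c*b,z] for a,b in((.029,.029),(.029,-.029),(-.029,-.029),(-.029,.029))]
    cv2.polylines(I,[np.int32((proj(p,q)-[150,100])*4)],True,(0,255,0),1)
save("s7.png",I)
E
```

```text
clock 10.85 pos [0.5251 0.1658 0.1454] yaw 0.022 open 0.0289 F [-5.8 -1.5 27.2] tilt [0.008 0.001]
-> shift mm [ -4.  -23.2   7.9] twist -0.001 q [ 0.17  0.39 -0.33  0.84 -0.    1.72]
```

View pics/s7.png

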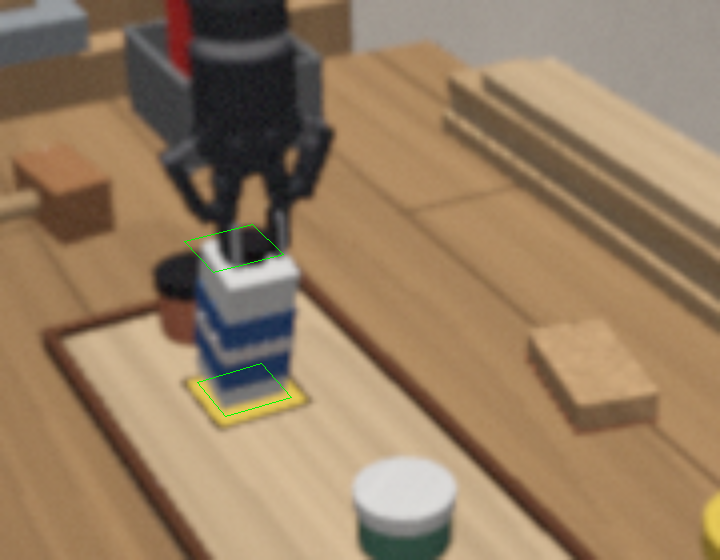

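The tin is on the floor, with its contact edge about 8–10 mm too far +y. I'll lift slightly, correct that, touch down lightly and swing the top over.

Request:
send_rows(motion="-1 0 -8 0 20; -1 9 -8 0 20; -1 9 -8 0 20; -1 9 -3 0 20; -1 5 -3 0 20; -1 0 -2.5 0 20; -1 -5 -2.5 0 20; -1 -10 -2 0 20; -1 -14 -2 0 20; -1 -14 -2 0 20")

```text
clock: 12.15
ee_pos: [0.5212, 0.1806, 0.1437]
tool_rot: [1.0, 0.011, 0.001, -0.001]
force: [-3.3, 1.0, 12.5]
opening: 0.0287
```

```bash
cat > v.py <<'E'
from h import *
import sys
def side(name,x,y,H,w,lift=0,crop=(100,240,150,330),k=4):
    p=arm.capture("side"); a0,a1,b0,b1=crop
    I=cv2.resize(p["frame"][a0:a1,b0:b1],None,fx=k,fy=k)
    c,s=np.cos(.0227),np.sin(.0227)
    for z in(.012,.012+H):
        q=[[x+c*a-s*b,y+s*a+c*b,z] for a,b in((w,w),(w,-w),(-w,-w),(-w,w))]
        cv2.polylines(I,[np.int32((proj(p,q)-[b0,a0])*k)],True,(0,255,0),1)
    save(name,I)
E
python3 - <<'E'
from v import *
to(.5207,.189,.1375,.0227)
side("s8.png",.5207,.196,.13,.029)
E
```

```text
clock 12.15 pos [0.5212 0.1806 0.1437] yaw 0.023 open 0.0287 F [-3.3  1.  12.5] tilt [0.002 0.001]
-> shift mm [-0.3 -8.4  6.2] twist 0.0 q [ 0.2   0.4  -0.32  0.85  0.    1.75]
```

View pics/s8.png

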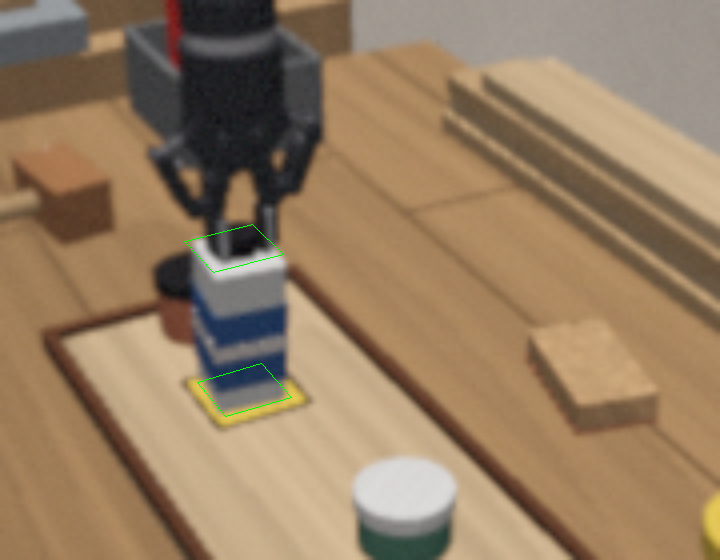

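```bash
python3 - <<'E'
from v import *
side("s9.png",.5207,.196,.13,.029,crop=(150,215,185,245),k=9)
p=arm.capture("wrist"); save("w9.png",p["frame"])
E
```

```text
(no output)
```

View pics/s9.png

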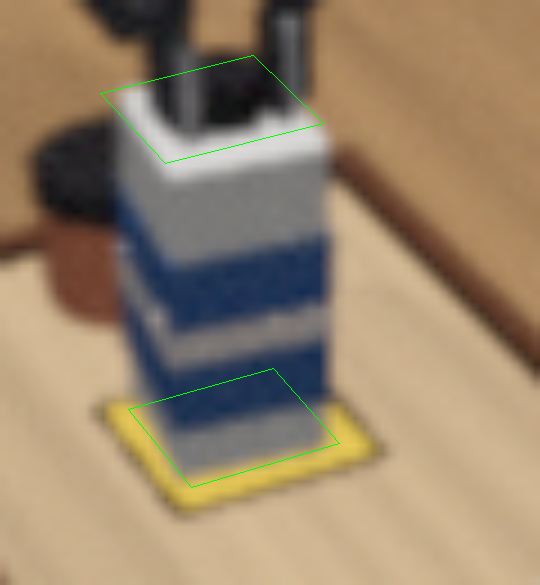

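View pics/w9.png

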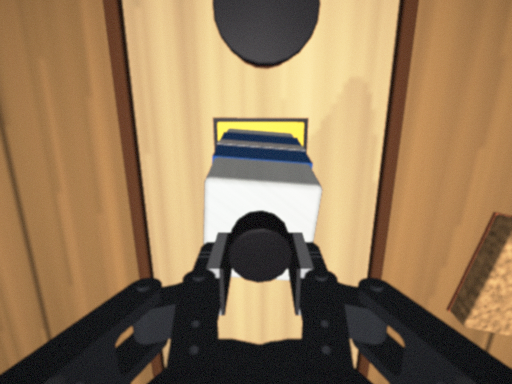

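The tin's lower edge sits about 9 mm +y of ideal and it still leans about 7°. One more small correction, then a further swing.

Request:
send_rows(motion="0 0 -6 0 20; 0 9 -6 0 20; 0 9 -6 0 20; 0 9 -1 0 20; 0 4 -1 0 20; 0 -1 0 0 20; 0 -5 0 0 20; 0 -9 0 0 20; 0 -9 0 0 20")

```text
clock: 13.42
ee_pos: [0.5205, 0.1894, 0.1422]
tool_rot: [1.0, 0.011, -0.0, -0.001]
force: [-1.0, 0.9, 2.0]
opening: 0.0292
```

```bash
python3 - <<'E'
from v import *
to(.5207,.189,.1375,.0227)
side("s10.png",.5207,.196,.13,.029,crop=(150,215,185,245),k=9)
E
```

```text
clock 13.43 pos [0.5205 0.1894 0.1422] yaw 0.022 open 0.0292 F [-1.   0.9  2. ] tilt [-0.     0.001]
-> shift mm [0.2 0.5 4.7] twist -0.0 q [ 0.22  0.41 -0.31  0.85  0.    1.76]
```

View pics/s10.png

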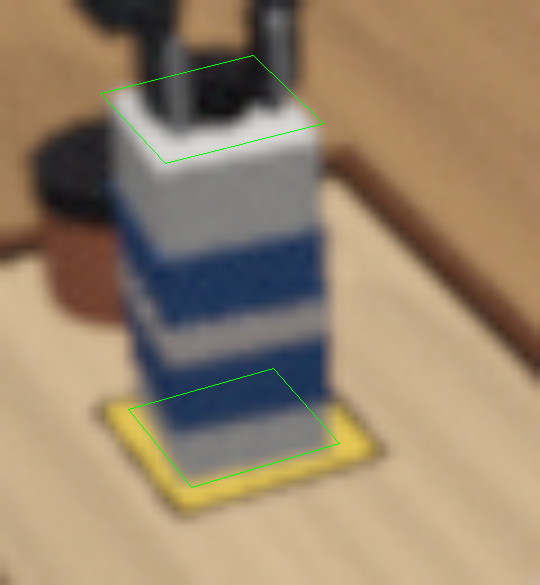

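The lean is now only about 2–3° with the base within about 8 mm, so I'll let go. It should settle flat.

Request:
send_rows(motion="0 0 0 0 40; 0 0 0 0 60; 0 0 0 0 60; 0 0 0 0 60; 0 0 -40 0 60; 0 0 -80 0 60; 0 60 -80 0 60; 0 120 -80 0 60; 0 180 -80 0 60; 0 240 -80 0 70; 0 240 -80 0 70")

```text
clock: 14.85
ee_pos: [0.526, -0.055, 0.2223]
tool_rot: [1.0, 0.008, 0.0, 0.0]
force: [0.0, 0.6, -0.3]
opening: 0.0703
```

```bash
python3 - <<'E'
from v import *
to(.5207,.189,.1375,.0227)
side("s11.png",.5207,.196,.13,.029,crop=(150,215,185,245),k=9)
p=arm.capture("top"); I=rect(p,.012,.40,.64,.05,.38,2200); 
save("t11.png",I)
E
```

```text
clock 14.85 pos [ 0.526  -0.055   0.2223] yaw 0.015 open 0.0703 F [ 0.   0.6 -0.3] tilt [ 0.001 -0.001]
-> shift mm [  -1.6 -244.2   84.6] twist -0.007 q [-0.24  0.29 -0.26  1.01 -0.    1.31]
```

View pics/s11.png

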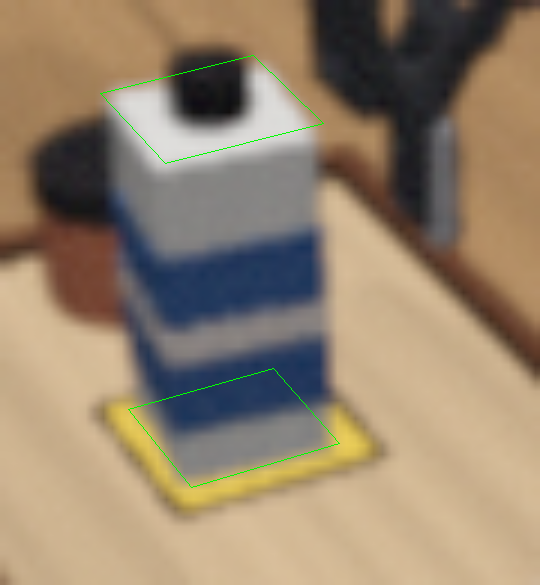

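View pics/t11.png

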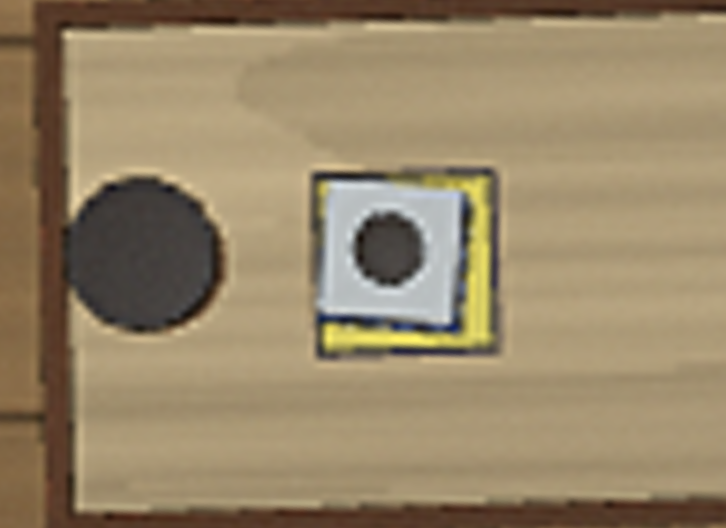

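The blue tin stands on the mark. I'll measure its top face.

```bash
cat > m.py <<'E'
from v import *
def topface(p,z,cx,cy,mark):
    s=3000;x1,y1=cx+.06,cy+.06
    I=rect(p,z,cx-.06,x1,cy-.06,y1,s); h=cv2.cvtColor(I,cv2.COLOR_RGB2HSV);H,S,V=cv2.split(h)
    b=((S<45)&(V>130)).astype(np.uint8); b=cv2.morphologyEx(b,cv2.MORPH_CLOSE,np.ones((9,9)))
    c=max(cv2.findContours(b,0,2)[0],key=cv2.contourArea); r=cv2.minAreaRect(c)
    x,y=x1-r[0][1]/s,y1-r[0][0]/s; a=(-np.radians(r[2])-.0227+np.pi/4)%(np.pi/2)-np.pi/4
    print("face ctr",round(x,4),round(y,4),"size",np.round(np.array(r[1])/s,4),"yaw rel tray",round(a,3),"off mm",np.round((np.array([x,y])-mark)*1000,1))
E
python3 - <<'E'
from m import *
p=arm.capture("top"); topface(p,.142,.5207,.196,[.5207,.196])
E
```

```text
face ctr 0.5185 0.1962 size [0.0589 0.0582] yaw rel tray -0.126 off mm [-2.2  0.2]
```

The blue tin's top face is 58×59 mm (as it should be), 2 mm off centre, yaw −0.13. I'll square it later. Now hover at the red tin's cap.

```bash
python3 - <<'E'
from m import *
to(.5315,-.165,.11,-.07)
E
```

```text
clock 15.00 pos [ 0.5256 -0.0506  0.2222] yaw 0.022 open 0.0703 F [-0.6 -0.1 -0.1] tilt [-0.     0.001]
-> shift mm [  3.4 114.6 112.1] twist 0.092 q [-0.24  0.29 -0.26  1.01  0.    1.31]
```

Request:
send_rows(motion="1 40 0 -0.18 70; 3 80 0 -0.36 70; 3 115 0 -0.54 70; 3 115 30 -0.72 70; 3 115 60 -0.9 70; 3 115 90 -1.08 70; 3 115 112 -1.26 70; 3 115 112 -1.44 70; 3 115 112 -1.62 70; 3 115 112 -1.8 70; 3 115 112 -1.98 70; 3 115 112 -2.16 70; 3 115 112 -2.34 70; 3 115 112 -2.52 70; 3 115 112 -2.7 70; 3 115 112 -2.88 70; 3 115 112 -3.05 70; 3 115 112 -3.05 70; 3 115 112 -3.05 70")

```text
clock: 17.38
ee_pos: [0.5316, -0.165, 0.1103]
tool_rot: [0.035, 0.999, 0.0, -0.0]
force: [0.1, 0.3, -0.2]
opening: 0.0705
```

```bash
python3 - <<'E'
from m import *
to(.5315,-.1695,.0175,-.07)
p=arm.capture("wrist"); 
c=np.array([.526,-.249,.064]);u=np.array([.07,.998,0]);v=np.array([.998,-.07,0])
q=[c+a*.0575*u+b*.026*v for a,b in((1,1),(1,-1),(-1,-1),(-1,1))]
I=p["frame"].copy(); cv2.polylines(I,[np.int32(proj(p,q))],True,(0,255,0),1); save("w12.png",I)
E
```

```text
clock 17.38 pos [ 0.5316 -0.165   0.1103] yaw 3.071 open 0.0705 F [ 0.1  0.3 -0.2] tilt [-0.  0.]
-> shift mm [-0.3 -4.6 92.8] twist -0.0 q [-0.43  0.45 -0.34  0.78  0.   -1.93]
```

View pics/w12.png

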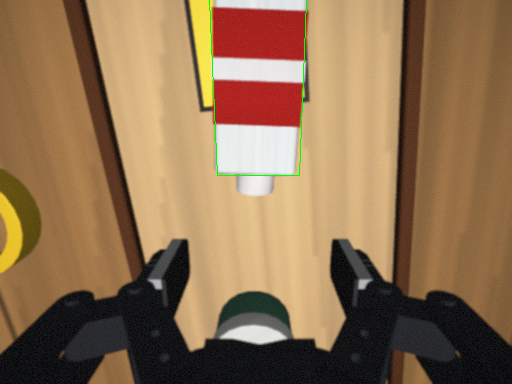

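The overlay fits the red tin well, with its cap at columns 237–274, row 195. I'll lower, grip the cap end, and lift in an arc.

Request:
send_rows(motion="0 -4 50 0 60; 0 -4 85 0 55; 0 -4 93 0 55; 0 -4 93 0 55; 0 -4 93 0 20; 0 -4 93 0 20; 0 -4 93 0 20; 0 -4 93 0 20; 0 -4 93 0 20; 0 -4 93 0 20", newtons=20)

```text
clock: 18.68
ee_pos: [0.5324, -0.1706, 0.0189]
tool_rot: [0.035, 0.999, -0.001, 0.002]
force: [0.8, 0.0, 6.5]
opening: 0.0269
```

Request:
send_rows(motion="0 -2 -15 0 20; 0 -6 -30 0 20; 0 -10 -45 0 20; 0 -14 -60 0 20; 0 -14 -80 0 20; 0 -14 -100 0 20; 0 -14 -120 0 20; 0 -14 -140 0 20; 0 -14 -140 0 20; 0 -14 -140 0 20")

```text
clock: 19.92
ee_pos: [0.5296, -0.1839, 0.1568]
tool_rot: [0.035, 0.999, 0.0, -0.0]
force: [0.9, 0.3, -3.1]
opening: 0.0265
```

```bash
python3 - <<'E'
from m import *
to(.5313,-.275,.135,.0227)
p=arm.capture("wrist"); save("w13.png",p["frame"])
side("s13.png",.5313,-.275,.115,.026,crop=(190,330,220,360),k=4)
E
```

```text
clock 19.93 pos [ 0.5296 -0.1839  0.1568] yaw 3.072 open 0.0265 F [ 0.9  0.3 -3.1] tilt [-0.001  0.   ]
-> shift mm [ -8.1 -90.8  21.7] twist -0.092 q [-0.47  0.41 -0.28  0.89  0.   -1.97]
```

View pics/w13.png

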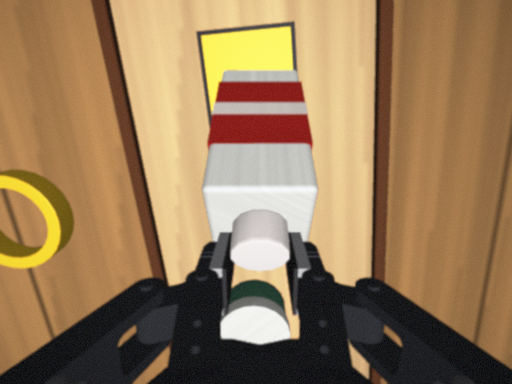

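View pics/s13.png

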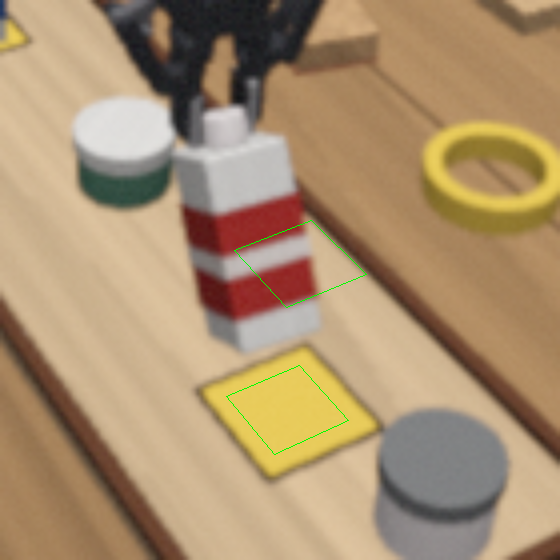

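The red tin hangs with about 18° of lean, base towards −y. I'll do the same as before: move to place its lower edge, lower to contact, then swing the top over.

Request:
send_rows(motion="-2 -20 0 -0.05 20; -4.5 -42 5 -0.092 20; -4.5 -42 15 -0.092 20; -4.5 -42 22 -0.092 20; -4.5 -42 25 -0.092 20; -4.5 -42 25 -0.092 20")

```text
clock: 20.78
ee_pos: [0.5314, -0.2255, 0.1319]
tool_rot: [-0.012, 1.0, 0.0, -0.0]
force: [-0.3, -0.2, -2.8]
opening: 0.0269
```

```bash
python3 - <<'E'
from m import *
to(.5313,-.267,.128,.0227)
side("s14.png",.5313,-.275,.115,.026,crop=(215,325,235,335),k=5)
E
```

```text
clock 20.77 pos [ 0.5314 -0.2255  0.1319] yaw -3.119 open 0.0269 F [-0.3 -0.2 -2.8] tilt [-0.001  0.001]
-> shift mm [  1.1 -41.5   3.9] twist 0.0 q [-0.53  0.46 -0.26  0.85  0.   -2.12]
```

View pics/s14.png

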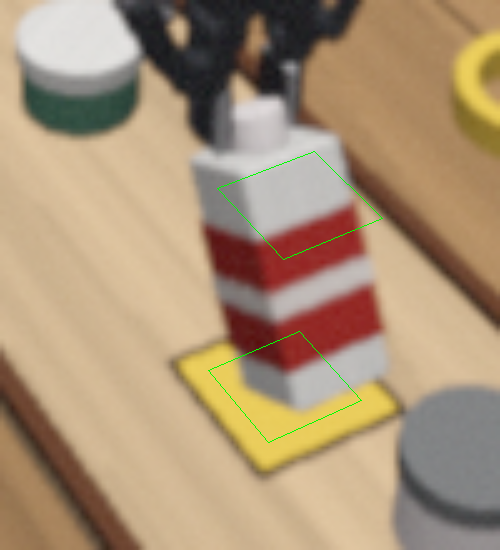

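Request:
send_rows(motion="0 0 3 0 20; 0 0 6 0 20; 0 0 9 0 20; 0 0 9 0 20")

```text
clock: 21.32
ee_pos: [0.5314, -0.2261, 0.1229]
tool_rot: [-0.011, 1.0, 0.0, -0.0]
force: [-0.5, 0.2, -2.2]
opening: 0.0266
```

```bash
python3 - <<'E'
from m import *
to(.5313,-.267,.128,.0227)
side("s15.png",.5313,-.275,.115,.026,crop=(215,325,235,335),k=5)
p=arm.capture("wrist"); save("w15.png",p["frame"])
E
```

```text
clock 21.32 pos [ 0.5314 -0.2261  0.1229] yaw -3.119 open 0.0266 F [-0.5  0.2 -2.2] tilt [-0.001  0.   ]
-> shift mm [  1.  -40.9  -5.1] twist -0.0 q [-0.53  0.47 -0.27  0.83 -0.   -2.12]
```

View pics/s15.png

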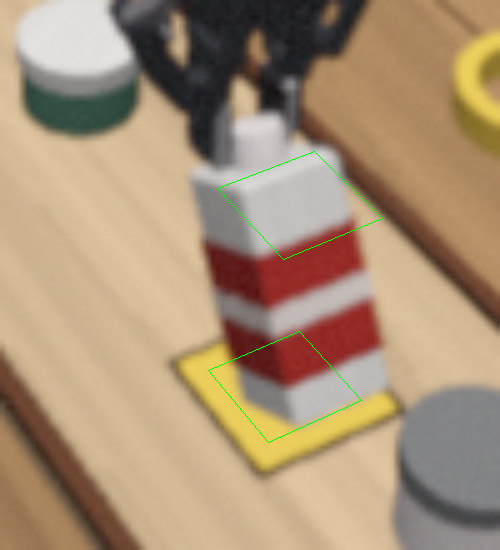

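View pics/w15.png

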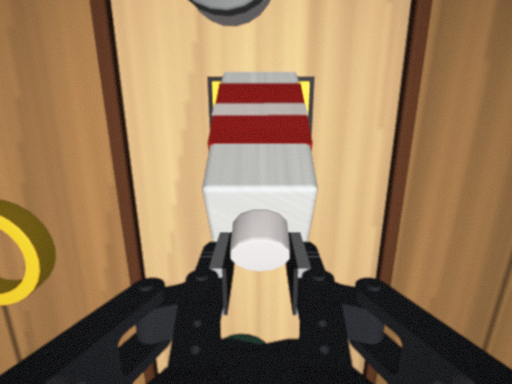

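The red tin leans about 28° and isn't in contact yet. Its lower edge would land about 24 mm too far −y, so I'll move back +y, touch down, then sweep.

Request:
send_rows(motion="0 12 0 0 20; 0 24 0 0 20; 0 24 3 0 20; 0 24 6 0 20; 0 24 8 0 20; 0 24 8 0 20")

```text
clock: 22.18
ee_pos: [0.5331, -0.2004, 0.1204]
tool_rot: [-0.012, 1.0, 0.001, 0.003]
force: [-6.7, 10.2, 32.0]
opening: 0.0267
```

```bash
python3 - <<'E'
from m import *
to(.5313,-.267,.128,.0227)
side("s16.png",.5313,-.275,.115,.026,crop=(215,325,235,335),k=5)
E
```

```text
clock 22.18 pos [ 0.5331 -0.2004  0.1204] yaw -3.117 open 0.0267 F [-6.7 10.2 32. ] tilt [0.006 0.002]
-> shift mm [  3.4 -66.5  -7.8] twist 0.002 q [-0.49  0.45 -0.3   0.81  0.   -2.09]
```

View pics/s16.png

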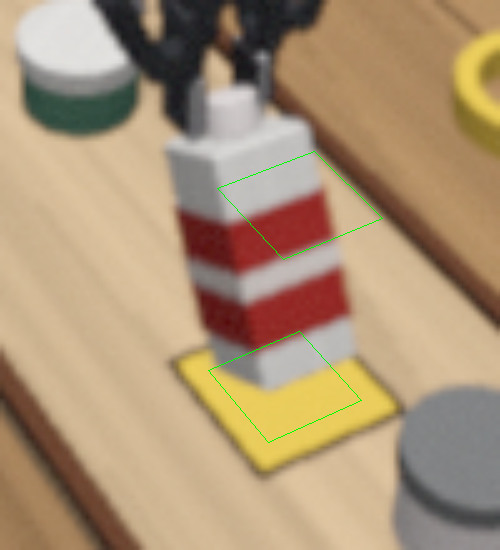

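The contact edge is where it should be, corner (215,362) against the ideal (208,370). I'll ease the pressure and swing the top over along the arc.

Request:
send_rows(motion="0 0 -3 0 20; 0 -4 -4 0 20; 0 -8 -5 0 20; 0 -13 -6 0 20; 0 -18 -7 0 20; 0 -23 -7.5 0 20; 0 -28 -8 0 20; 0 -28 -8 0 20")

```text
clock: 23.22
ee_pos: [0.5333, -0.2318, 0.1272]
tool_rot: [-0.011, 1.0, -0.002, 0.002]
force: [-4.3, 2.4, 20.1]
opening: 0.0266
```

```bash
python3 - <<'E'
from m import *
to(.5313,-.267,.128,.0227)
side("s17.png",.5313,-.275,.115,.026,crop=(215,325,235,335),k=5)
E
```

```text
clock 23.23 pos [ 0.5333 -0.2318  0.1272] yaw -3.120 open 0.0266 F [-4.3  2.4 20.1] tilt [ 0.004 -0.004]
-> shift mm [  2.7 -35.1  -0.6] twist -0.001 q [-0.54  0.47 -0.26  0.84 -0.   -2.13]
```

View pics/s17.png

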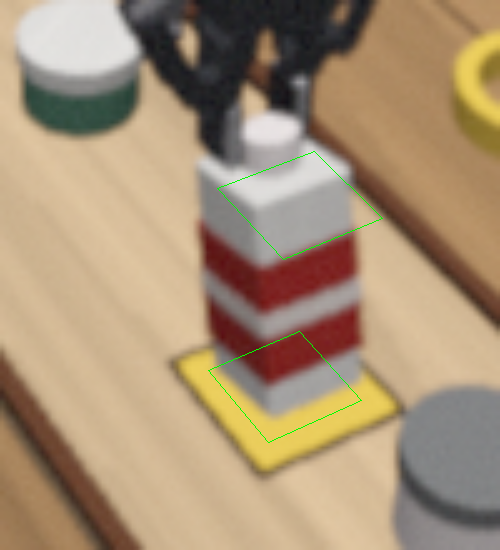

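Request:
send_rows(motion="0 -5 -0.5 0 20; 0 -10 -0.5 0 20; 0 -15 -0.5 0 20; 0 -20 0 0 20; 0 -25 0.5 0 20; 0 -30 1 0 20; 0 -34 1.5 0 20; 0 -34 1.5 0 20")

```text
clock: 24.28
ee_pos: [0.5335, -0.2624, 0.1279]
tool_rot: [-0.012, 1.0, 0.001, 0.002]
force: [-10.5, 12.4, 38.6]
opening: 0.0254
```

```bash
python3 - <<'E'
from m import *
to(.5313,-.267,.128,.0227)
side("s18.png",.5313,-.275,.115,.026,crop=(215,325,235,335),k=5)
E
```

```text
clock 24.27 pos [ 0.5335 -0.2624  0.1279] yaw -3.118 open 0.0254 F [-10.5  12.4  38.6] tilt [0.005 0.002]
-> shift mm [ 2.3 -4.6 -0.1] twist 0.001 q [-0.58  0.49 -0.22  0.86  0.   -2.18]
```

View pics/s18.png

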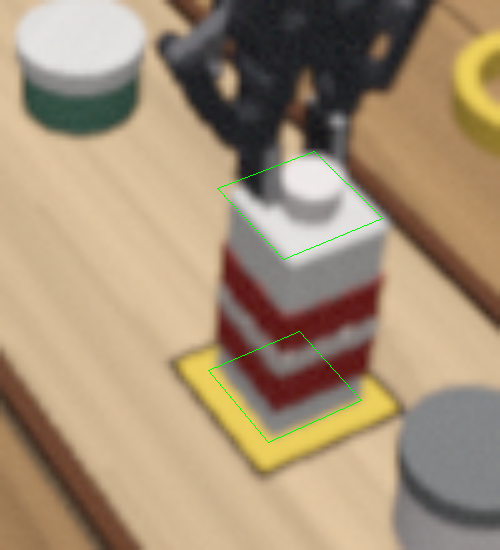

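It's about upright, possibly a few degrees past, and the press force is high. I'll unload and back off slightly.

Request:
send_rows(motion="1 2 -3 0 20; 2 4 -4 0 20; 2 4 -4 0 20; 2 4 -4 0 20")

```text
clock: 24.82
ee_pos: [0.5317, -0.262, 0.1272]
tool_rot: [-0.011, 1.0, -0.002, 0.001]
force: [-1.0, -1.3, 9.1]
opening: 0.0241
```

```bash
python3 - <<'E'
from m import *
to(.5313,-.267,.128,.0227)
side("s19.png",.5313,-.275,.115,.026,crop=(215,325,235,335),k=5)
p=arm.capture("wrist"); save("w19.png",p["frame"])
E
```

```text
clock 24.82 pos [ 0.5317 -0.262   0.1272] yaw -3.120 open 0.0241 F [-1.  -1.3  9.1] tilt [ 0.003 -0.004]
-> shift mm [ 0.5 -5.  -0.8] twist -0.001 q [-0.58  0.49 -0.23  0.85 -0.   -2.17]
```

View pics/s19.png

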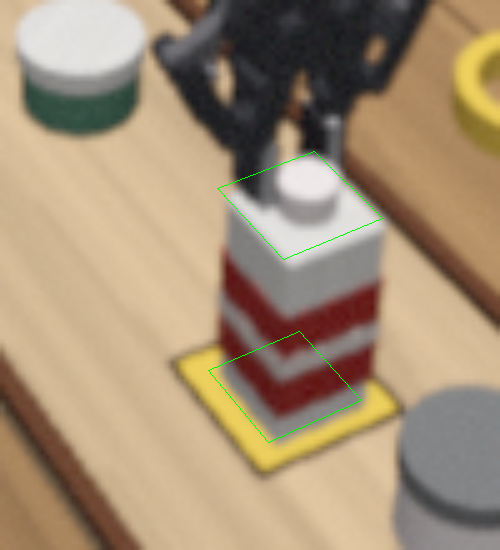

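View pics/w19.png

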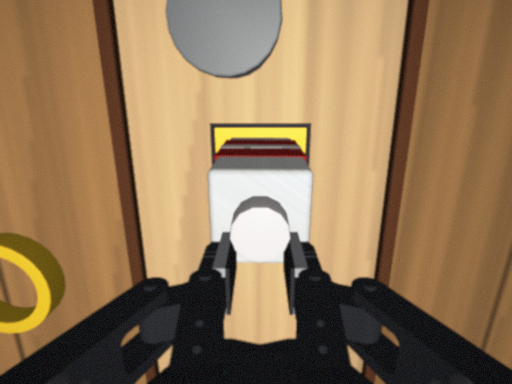

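The tin looks upright and the cap is sliding to the pad edge, so I'll release and rise. Then I'll move over the middle to look.

Request:
send_rows(motion="0 1 0 0 45; 0 1 0 0 60; 0 1 0 0 60; 0 1 0 0 60; 0 1 -40 0 60; 0 1 -90 0 60; 0 60 -90 0 60; 0 120 -90 0 60; 0 180 -90 0 70; 0 235 -90 0 85; 0 235 -90 0 85; 0 235 -90 0 85")

```text
clock: 26.42
ee_pos: [0.5253, -0.0255, 0.2158]
tool_rot: [-0.011, 1.0, -0.0, 0.0]
force: [-0.1, 0.3, 0.9]
opening: 0.0851
```

```bash
python3 - <<'E'
from m import *
to(.5185,.196,.22,.0227)
p=arm.capture("top"); save("t20.png",rect(p,.012,.38,.68,-.45,.38,950))
topface(p,.142,.5207,.196,[.5207,.196])
topface(p,.127,.5313,-.275,[.5313,-.275])
side("s20.png",.5313,-.275,.115,.026,crop=(215,325,235,335),k=5)
E
```

```text
clock 26.43 pos [ 0.5253 -0.0255  0.2158] yaw -3.119 open 0.0851 F [-0.1  0.3  0.9] tilt [ 0.    -0.001]
-> shift mm [  1.7 221.6  -4.3] twist 0.0 q [-0.19  0.29 -0.28  1.   -0.   -1.78]
face ctr 0.5185 0.1962 size [0.0589 0.0581] yaw rel tray -0.124 off mm [-2.2  0.2]
face ctr 0.5321 -0.279 size [0.0527 0.0523] yaw rel tray -0.023 off mm [ 0.8 -4. ]
```

View pics/t20.png

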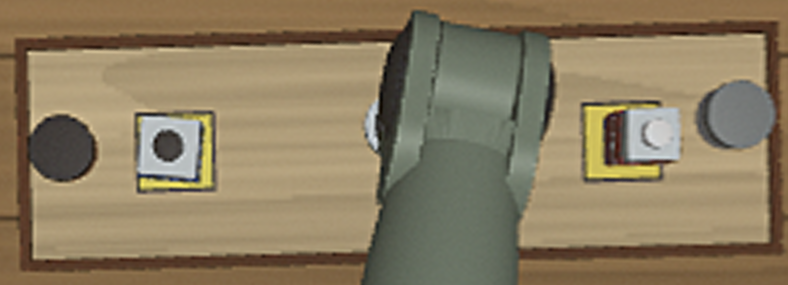

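View pics/s20.png

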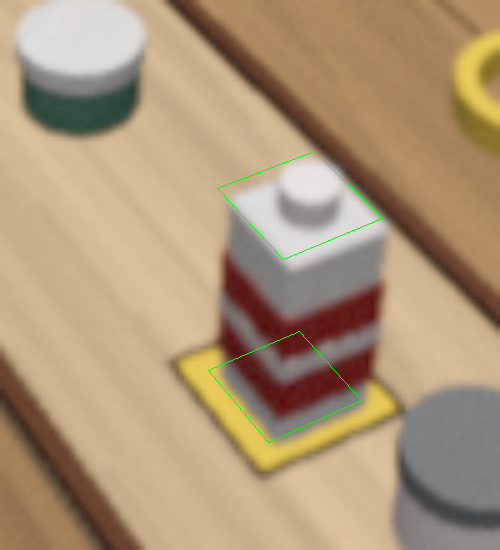

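Both tins are up. The red is 4 mm off centre with yaw −0.02. The blue's yaw of −0.12 is within tolerance, but a gentle squeeze near its top will square it, with the cap 10 mm clear of the palm.

Request:
send_rows(motion="1.5 60 0 0 85; 1.5 120 0 0 85; 1.5 180 0 0 85; 1.5 221 0 0 85; 1.5 221 0 0 85; 1.5 221 0 0 85; 1.5 221 0 0 85", newtons=20)

```text
clock: 27.4
ee_pos: [0.519, 0.1939, 0.2157]
tool_rot: [-0.01, 1.0, -0.0, -0.0]
force: [-0.2, -0.4, 0.6]
opening: 0.0849
```

```bash
python3 - <<'E'
from m import *
to(.5185,.196,.102,.0227)
p=arm.capture("wrist"); save("w21.png",p["frame"])
E
```

```text
clock 27.40 pos [0.519  0.1939 0.2157] yaw -3.122 open 0.0849 F [-0.2 -0.4  0.6] tilt [-0. -0.]
-> shift mm [  0.5   2.1 113.7] twist -0.003 q [ 0.22  0.34 -0.21  1.02 -0.   -1.37]
```

View pics/w21.png

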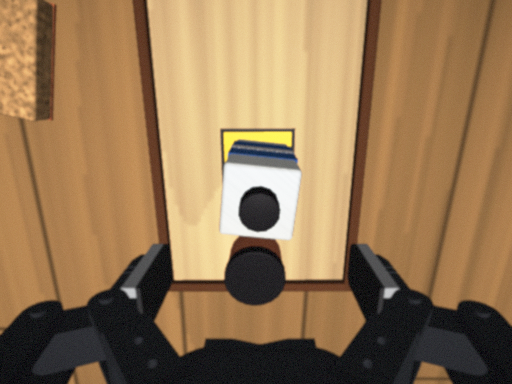

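Request:
send_rows(motion="0.5 2 50 0 85; 0.5 2 90 0 85; 0.5 2 113 0 85; 0.5 2 113 0 85; 0.5 2 113 0 50; 0.5 2 113 0 50; 0.5 2 113 0 50; 0.5 2 113 0 50; 0.5 2 113 0 50; 0.5 2 113 0 85; 0.5 2 113 0 85; 0.5 2 113 0 85; 0.5 2 60 0 85; 0.5 2 0 0 85; 0.5 -60 -20 0 85; 0.5 -120 -20 0 85; 0.5 -180 -20 0 85; 0.5 -200 -20 0 85; 0.5 -200 -20 0 85", newtons=20)

```text
clock: 29.82
ee_pos: [0.5226, -0.0058, 0.2357]
tool_rot: [-0.01, 1.0, 0.0, -0.0]
force: [-1.0, 0.8, 0.3]
opening: 0.0852
```

```bash
python3 - <<'E'
from m import *
to(.5185,.196,.22,.0227)
p=arm.capture("top"); save("t22.png",rect(p,.012,.38,.68,-.45,.38,950))
topface(p,.142,.5207,.196,[.5207,.196])
topface(p,.127,.5313,-.275,[.5313,-.275])
for t in "wax_tin stain_jar filler_pot sanding_block tape_roll mallet".split():
    for d in arm.look_for(p,t)[:1]:
        r,c=d["location"]; print(t,round(d["confidence"],2),round(c*512,1),round(r*384,1))
p=arm.capture("side"); save("s22.png",p["frame"])
E
```

```text
clock 29.82 pos [ 0.5226 -0.0058  0.2357] yaw -3.122 open 0.0852 F [-1.   0.8  0.3] tilt [-0.  0.]
-> shift mm [2.000e-01 2.018e+02 1.570e+01] twist -0.003 q [-0.15  0.27 -0.26  1.04  0.   -1.74]
face ctr 0.5186 0.1964 size [0.0589 0.058 ] yaw rel tray -0.12 off mm [-2.1  0.4]
face ctr 0.5321 -0.2788 size [0.0523 0.053 ] yaw rel tray -0.023 off mm [ 0.8 -3.8]
stain_jar 0.91 198.3 212.0
filler_pot 0.96 408.5 197.0
sanding_block 0.93 267.3 140.0
tape_roll 0.9 341.9 128.8
mallet 0.58 120.1 232.0
```

View pics/s22.png

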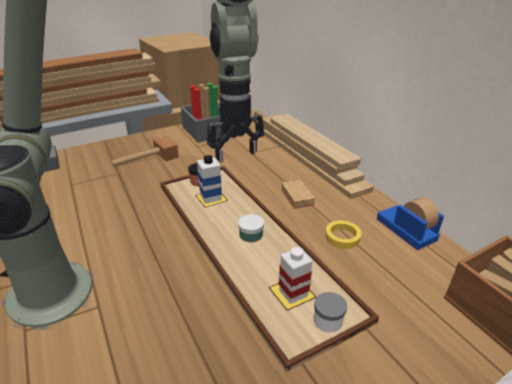

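View pics/t22.png

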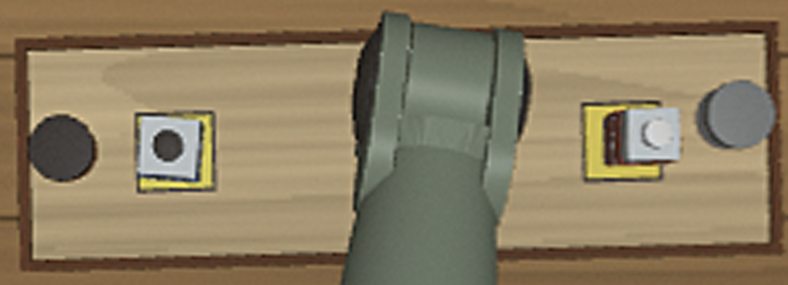

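The squeeze changed nothing: blue's yaw is still −0.12, and the wrist picture gives about the same, against a limit of 0.21. Both tins are inside all limits and the gripper is clear, so I'm handing in.

```bash
python3 - <<'E'
from rig import arm
print(arm.close_job())
E
```

```text
the job is handed in; nothing more can be done
None
```

Both tins are standing upright, cap up, on their marks: blue on the left, red on the right. I let go of both and handed the job in at about 30 s of the 58 s. The hand-in gives no verdict.

I picked each tin up by the end of its cap so it hung down. I then put its lower edge on the mark, swung the top over to stand it up and let go.

| Tin | Distance from mark centre (limit 18 mm) | Turned from square (limit 0.21 rad) |
|---|---|---|
| Blue | about 2 mm | about 0.12 rad |
| Red | about 4 mm | about 0.02 rad |

- **How these were measured:** they come from each tin's top face in the last overhead picture. Earlier side views put the blue tin's lower edge about 8 mm off, still within the limit.
- **Upright check:** I judged upright from the pictures and did not measure the lean as an angle.
- **First blue grip failed:** I first gripped the tin by its body, but it stayed level, so I set it down and took the cap instead.
- **Blue squaring failed:** a later squeeze near the top of the blue tin to square it had no effect.
- **Other things:** the stain jar, filler pot and sanding block were found within about 2 px of where they started. The mallet was within about 3 px. The tape roll came out about 19 px from its first reading, but both pictures show it in the same place, so I took the first reading as a detector error. The wax tin was under the arm in the last overhead picture, but the side view shows it where it was.

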